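# Refit the push-to-turn hour knob and click the sun-study lamp to noon

### The arm

A 7-joint arm with a two-finger parallel gripper is mounted at the origin on the work surface. World frame = base frame: x ahead of the robot, y to its left, z up, the work surface at z = 0. Lengths are in mm, angles in rad, forces in N, time in s.
With the tool pointing down it reaches from about 400 to 875 mm from the base axis. Payload 4.4 kg.
Tool frame: the origin (TCP) lies at the very end of the fingers, on their centre line; the grasp point (between the pads) lies 19 mm behind it; z points along the fingers, y is the direction in which the jaws open and shut (so a half turn about z gives the same grasp; the last joint's range is limited). The gripper opens to 85 mm and grips with 20 to 120 N. Pads are 22 mm wide; open, the fingers measure 114 mm over their backs; the gripper's body (76 mm by 85 mm) begins 54 mm behind the grasp point. The pads swing forward as they close: fully open they stand 13 mm farther back than shut.
Start: joints at [1.247, 0.628, 0.038, 1.517, -0.027, 0.996, -0.02], TCP at [165.747, -628.527, 231.313] pointing down, gripper open.
Joint ranges: [-3.06, 3.06], [-0.37, 2.12], [-1.25, 1.32], [0.18, 2.47], [-1.1, 4.24], [0.23, 1.98], [-2.94, 2.94]. Speed limits (rad/s): [2.57, 2.57, 3.14, 3.14, 3.14, 3.14, 3.14].

### API

Orientations are given as [roll, pitch, yaw] about the fixed x, y, z axes, in that order (R = Rz(yaw) Ry(pitch) Rx(roll)).
In Python, from cell import ctrl gives the robot as it stands.
- The arm moves only by the shell command python3 -m crank 'ROWS' [OPENING]. ROWS is JSON, a list that holds one entry, the list of rows, each a list of 6 numbers: the shift along the tool's x, y, z in units of 30 mm (1.0 is 30 mm), then the turn, a rotation vector about the tool's x, y, z in units of 6 degrees (1.0 is 6 degrees). In form: [[[tx, ty, tz, rx, ry, rz], ...]]. A call has 1 to 12 rows; each row shifts and turns the pose as measured when the row begins, along the tool's axes as they then stand; what a row does not reach is not made up. A row lasts 1/12 s, in which the tool goes at most 41.7 mm and 7.16 degrees, less where a joint would pass 70% of its speed; a pose out of reach is approached as far as the arm can. A call is refused whole if a number of a shift passes 1 or a number of a turn 1, either way. A call with a gripper value outside its range is refused whole. OPENING is the gripper command: -1 is fully open, 1 is shut, values between are in proportion, set as the call begins (- or left out, the last holds). The fingers move at their own pace and stop on an object; the grip force is fixed at half the most. Time passes only in rows, so rows that do not move let the fingers close. It gives the time, the measured TCP pose, the force and the opening at its end, in the units of the state.
- ctrl.read_state(): the state, without advancing time (a new reading comes with each control period).
- ctrl.get_image(name): name is "side" or "top" or "wrist"; returns a dict with "color" (400x640x3 uint8, red, green, blue), "depth" (400x640 float32, mm along the optical axis (not along the pixel's ray), 0 where there is no reading), "camera_matrix" (3x3 intrinsics, pixels), "R" (3x3) and "t" (3): a world point X has camera coordinates R X + t. Camera axes: x right, y down, z forward; pixel columns grow to the right and rows downward; lengths in mm; the calibration is good to about 2 mm. A picture is of the moment at which its call begins.
- ctrl.finish_job(): hands the job in, once; it reports no verdict.
Trained networks look in a picture, given as the dict that the camera call returned (one of the last four; its "shot" number tells which), for a name from the list of things; names that differ only in an ending like _2 or _b are one class to them, and where a whole thing is asked for, a point or a joint stands for the part that bears it (a point fixed in the world has none). Each returns a list of dicts, best first, with "conf" (0 to 1); they miss things now and then, are a little off and sometimes report something else, mostly with a low value. They report only what shows in the picture. A call takes as long as a camera call. They do not tell look-alikes from the thing itself.
- ctrl.search_frame(query, picture): "extent" ([centre column, centre row, width, height] in pixels, round what is visible of it).
The state is a dict: "clock": time; "qpos": joint angles; "qd": joint speeds; "tau": joint torques, N m; "eef_pos": TCP position; "tool_rot": TCP orientation; "force": force on the tool from outside, world axes, zero at the start; "torque": the same for the moment, N m; "width": finger opening in mm.
Only numpy, scipy, OpenCV 4.12 (cv2) and the standard library are available. Lean on these libraries where they do the work, as an engineer would, in place of code of your own. Each camera call takes 0.05 s, during which the arm holds its last target. There are 200 camera calls.

### The job

The orange push-to-turn knob has come off the hour dial of the sun-study lamp's black controller: set it back over the brass shaft, fully down on the dial. Then, holding it pressed down with moderate force (about 10 N, never as much as 20 N) so that it grips the dial, turn it clockwise (seen from above) click by click until the dial's black pointer rests in the click at the red noon mark, without going past it, and leave the knob on. Work the dial only through the knob, and do not disturb the model house, the little tree, the toy car or the mouse.

Things in the scene. Friction and masses are not known exactly. Their poses are not given: they have to be found in the camera images.
- console: Fixed black controller box, 130 x 130 mm, 45 mm high; origin at the centre of its underside, z up. The hour dial is in the middle of its top. 13 hour marks are painted round the dial, 15 degrees apart: the first at the box's +y side, then clockwise from above; the seventh, at its +x side, is noon: red, long and wide (the others small and white).
- dial (a joint): Hour dial's angle, rad, growing clockwise from above: 0 with the pointer at the first mark, 1.571 at noon; end stops just outside the first and last mark. It clicks to rest at every mark (each 0.262 rad); half-way between two it goes over to the next by itself. A click takes about 0.03 to 0.06 N m. At the start it rests 3, 4 or 5 clicks before noon.
- shaft_top (a point): Centre of the top of the round brass shaft on the dial's axis, 66 mm above the table. The shaft is 14 mm across, its top bevelled by 2 x 3 mm, and stands 16 mm above the dial's aluminium disc (84 mm across, 5 mm thick, top 50 mm above the table). It only centres the knob. Dial and shaft give downward by 0.1 mm per N, 3 mm at most. z is up, the pointer along +y.
- pointer (a point): Outer end of the black pointer line on the dial's disc, 41 mm from the dial's axis, 50 mm above the table. It turns with the dial.
- knob_grip (a point): Middle of the bar grip of the loose orange knob (70 g), on the knob's axis, 46 mm above its underside; it stands upright on the table at the start. The bar is 38 mm long (this frame's x), 12 mm thick (y) and reaches from 24 to 60 mm above the underside; below it is a square skirt 38 x 38 mm, 24 mm tall. Fully fitted, this point is 30 mm above shaft_top.
- knob: The same knob; origin at the centre of its underside. In the underside is a socket 15.5 mm wide, 20 mm deep, its mouth bevelled by 1.5 mm; it fits the shaft at any angle, then stands on the dial's disc. It drives the dial by friction alone: some 5 to 9 N of downward force are needed to take the dial over a click without slipping; unpressed, the knob turns freely on it.
- house: White model house on a wooden base, loose, 90 x 110 mm, 76 mm high; origin at the centre of its underside. To be left alone.
- tree: Little model tree, loose, base 32 mm across, 59 mm high; origin at the centre of its underside. To be left alone.
- car: Red toy car, loose, 34 x 18 mm, 20 mm high; origin at the centre of its underside. To be left alone.
- mouse: Black computer mouse, loose, 100 x 58 mm, 33 mm high; origin at the centre of its underside. To be left alone.
Things that resemble listed ones, but are neither listed nor needed, are in the scene too. Leave any purple look-alike of the knob alone. What is shaped like the console but pink or turquoise is not meant.

How it is judged (in metres and radians):
On the way, in this order (a step that is already met when the one before it is completed fails the run):
1. the knob sits fully down on the shaft, the dial not yet at noon (z of knob_grip in the frame of shaft_top between 0.025 and 0.034 m and horizontal distance between knob_grip and shaft_top below 0.005 m and angle between knob_grip's own z axis and vertical below 0.1 rad and value of joint dial below 1.178 rad), for 0.2 s.
2. with the knob on the shaft the dial rests at noon (z of knob_grip in the frame of shaft_top between 0.025 and 0.034 m and horizontal distance between knob_grip and shaft_top below 0.005 m and angle between knob_grip's own z axis and vertical below 0.1 rad and value of joint dial between 1.491 and 1.651 rad), for 0.2 s.
At the end, for the whole second after the job is handed in: The knob sits upright on the shaft, fully down to within 4 mm and centred within 5 mm, at rest, and the dial rests at noon within 0.08 rad (all of step 2 and velocity of joint dial between -0.05 and 0.05 rad/s and linear speed of knob below 0.02 m/s); the robot touches nothing.
It fails at once if the dial is turned past noon towards the next click (more than 0.18 rad) (value of joint dial above 1.751 rad).
It fails at once if the knob is forced against the controller with more than 20 N (contact force between knob and console above 20 N).
It fails at once if the robot itself presses on the controller with more than 3 N (contact force between any of the fingers, the arm and console above 3 N).
It fails at once if the house, tree, car or mouse is moved by more than 15 mm (distance of any of house, tree, car, mouse from where it was at the start of the episode above 0.015 m).
It also fails if it takes over 61 s, if anything falls off the work surface, if the arm or the gripper's body presses on something with over 40 N, if the wrist force passes 120 N, or if a joint passes its speed limit or range.

## Working session

There is one attempt and no reset: what is moved stays moved. The work goes in short steps, Python scripts to look and compute and a shell command to move; the robot and the scene stay as the last step left them, time stands still between calls to the robot, and variables do not carry over. Pictures are saved under pics/ and viewed, about 8 in all and at most 12, crops included, and the job is handed in when it is done.

```bash
ls; mkdir -p pics
cat > h.py <<'E'
import numpy as np, cv2
from cell import ctrl
def px2w(p,u,v,d=None,z=None):
    K,R,t=[np.array(p[k],float) for k in("camera_matrix","R","t")]
    r=np.linalg.inv(K)@[u,v,1]
    if z is None: return R.T@(r*d-t)
    c=-R.T@t; w=R.T@r; return c+w*(z-c[2])/w[2]
def w2px(p,X):
    q=np.array(p["camera_matrix"])@(np.array(p["R"])@np.array(X,float)+p["t"]); return q[:2]/q[2]
def save(p,n): cv2.imwrite("pics/"+n,p["color"][:,:,::-1])
E
python3 - <<'E'
from h import *
s=ctrl.read_state();print({k:np.round(s[k],3).tolist() for k in("clock","eef_pos","tool_rot","force","width")})
ims=[]
for n in("top","side"):
    p=ctrl.get_image(n); ims.append(p["color"])
    for q in("console","knob","shaft_top","pointer","knob_grip","house","tree","car","mouse"):
        for r in ctrl.search_frame(q,p)[:3]:
            u,v,w,h=r["extent"];d=p["depth"][int(v),int(u)]
            print(n,q,round(r["conf"],2),np.round(r["extent"]),np.round(px2w(p,u,v,d)))
a=np.vstack(ims)[:,:,::-1]
cv2.imwrite("pics/1.png",ims[0][:,:,::-1]);cv2.imwrite("pics/2.png",ims[1][:,:,::-1])
print(p["t"])
E
```

```text
pics
{'clock': 0.0, 'eef_pos': [165.622, -627.888, 230.391], 'tool_rot': [-3.14, -0.0, 0.258], 'force': [0.905, 0.06, -0.146], 'width': 85.313}
top console 0.79 [265. 202.  50.  47.] [514. 185.  54.]
top console 0.67 [269. 268.  51.  54.] [331. 174.  52.]
top console 0.66 [222. 334.  58.  56.] [164. 298.  51.]
top knob 0.64 [396. 187.  16.  16.] [ 558. -192.   24.]
top knob 0.55 [385. 161.  12.  20.] [ 635. -162.   36.]
top shaft_top 0.94 [261. 200.  31.  30.] [522. 197.  49.]
top shaft_top 0.92 [265. 269.  32.  32.] [329. 185.  53.]
top shaft_top 0.66 [220. 335.  34.  31.] [162. 300.  62.]
top pointer 0.89 [266. 267.  30.  28.] [335. 181.  65.]
top pointer 0.66 [220. 338.  34.  33.] [155. 300.  58.]
top knob_grip 0.69 [387. 160.  14.  19.] [ 631. -162.   61.]
top knob_grip 0.59 [398. 186.  12.  16.] [ 553. -189.   60.]
top house 0.86 [271. 124.  44.  35.] [744. 169.  57.]
top tree 0.42 [327. 167.  12.  17.] [614.  10.  52.]
top car 0.49 [334. 225.   6.  15.] [452.  -8.  18.]
top mouse 0.71 [392. 117.  28.  34.] [ 772. -191.   36.]
side console 0.91 [252. 196.  56.  39.] [339. 133.  
[... 264 characters left out ...]
 30.  11.] [165. 299.  51.]
side shaft_top 0.78 [251. 185.  34.  14.] [336. 174.  53.]
side shaft_top 0.58 [323. 180.  28.  18.] [526. 184.  50.]
side pointer 0.76 [251. 186.  26.  18.] [336. 173.  52.]
side pointer 0.76 [190. 166.  33.  16.] [164. 300.  53.]
side pointer 0.7 [325. 182.  29.  18.] [530. 181.  47.]
side knob_grip 0.91 [369. 288.  21.  34.] [ 563. -202.   28.]
side knob_grip 0.7 [405. 273.  24.  30.] [ 642. -173.   31.]
side house 0.76 [408. 185.  45.  46.] [748. 148.  43.]
side tree 0.6 [375. 224.  15.  26.] [636.  42.  -1.]
side car 0.65 [305. 236.  15.   9.] [458. -11.  18.]
side mouse 0.8 [477. 288.  60.  38.] [ 769. -228.   31.]
[-478.06613377  103.82366154  924.87121219]
```

Run:
```python
import cv2
a=cv2.imread("pics/1.png")[80:400,180:440];b=cv2.imread("pics/2.png")[140:320,160:520]
a=cv2.resize(a,None,fx=1.85,fy=1.85,interpolation=2);cv2.imwrite("pics/1c.png",a)
cv2.imwrite("pics/2c.png",cv2.resize(b,None,fx=2.2,fy=2.2,interpolation=2))
```

```text
(no output)
```

View pics/1c.png

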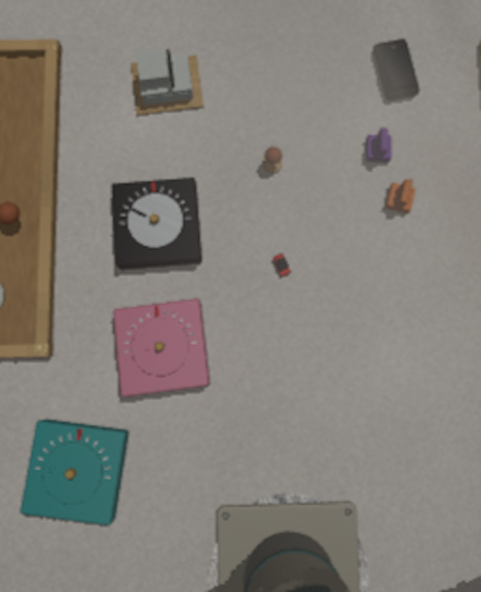

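View pics/2c.png

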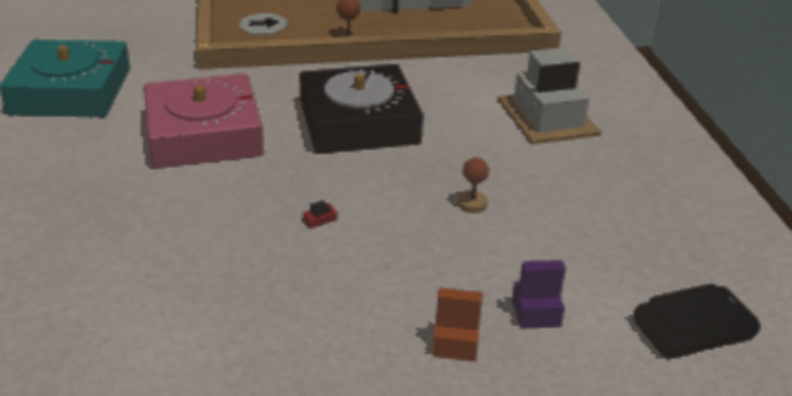

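The black console is at top-picture crop (155,222), with its pointer at the upper left, about 4 clicks before the red mark. The orange knob is at crop (400,195), with the purple one beside it at (378,147). I'll move above the orange knob and look with the wrist camera.

```bash
cat >> h.py <<'E'
from scipy.spatial.transform import Rotation as Ro
def plan(X,yaw):
    s=ctrl.read_state();R=Ro.from_euler("xyz",s["tool_rot"])
    d=R.inv().apply(np.array(X)-s["eef_pos"])/30
    T=Ro.from_euler("xyz",[np.pi,0,yaw]);
    print("shift",np.round(d,3),"turn",np.round(np.degrees((R.inv()*T).as_rotvec())/6,3))
def st():
    s=ctrl.read_state();print({k:np.round(s[k],3).tolist() for k in("clock","eef_pos","tool_rot","force","torque","width","qpos")})
E
python3 -m crank '[[[0.5,-0.38,0,0,0,0],[1,-0.77,0,0,0,0],[1,-0.77,0,0,0,0],[1,-0.77,0,0,0,0],[1,-0.77,0,0,0,0],[1,-0.77,0,0,0,0],[1,-0.77,0,0,0,0],[1,-0.77,0,0,0,0],[1,-0.77,0,0,0,0],[1,-0.77,0,0,0,0],[1,-0.77,0,0,0,0],[0,0,0,0,0,0]]]' 0
python3 - <<'E'
from h import *
plan([480,-192,230],0)
E
```

```text
clock: 2.0
eef_pos: [417.4, -305.1, 229.1]
tool_rot: [3.135, 0.0, 0.249]
force: [0.4, 0.4, -0.5]
width: 42.7
shift [ 2.951 -3.139 -0.053] turn [ 0.064 -0.006  2.374]
```

```bash
python3 -m crank '[[[0.7,-0.8,0,0,0,0.6],[0.8,-0.8,0,0,0,0.6],[0.8,-0.8,0,0,0,0.6],[0.7,-0.8,0,0,0,0.6],[0,0,0,0,0,0]]]'
python3 - <<'E'
from h import *
p=ctrl.get_image("wrist");save(p,"3.png")
for q in("knob","knob_grip"):
  for r in ctrl.search_frame(q,p)[:3]: print(q,r)
st()
E
```

```text
clock: 2.42
eef_pos: [496.0, -192.2, 229.1]
tool_rot: [3.134, -0.005, -0.014]
force: [0.2, 0.3, -0.0]
width: 42.9
knob {'extent': [323.2, 115.3, 40.1, 39.2], 'conf': 0.85}
knob {'extent': [295.6, 30.1, 40.9, 59.9], 'conf': 0.64}
knob_grip {'extent': [292.2, 30.9, 38.4, 57.7], 'conf': 0.96}
knob_grip {'extent': [325.6, 116.3, 37.9, 44.8], 'conf': 0.68}
{'clock': 2.567, 'eef_pos': [490.946, -199.277, 229.041], 'tool_rot': [3.13, -0.001, -0.02], 'force': [-0.53, 0.364, 0.5], 'torque': [0.007, 0.052, 0.057], 'width': 42.472, 'qpos': [0.261, 0.458, 0.093, 1.861, -0.041, 0.82, -1.218]}
```

View pics/3.png

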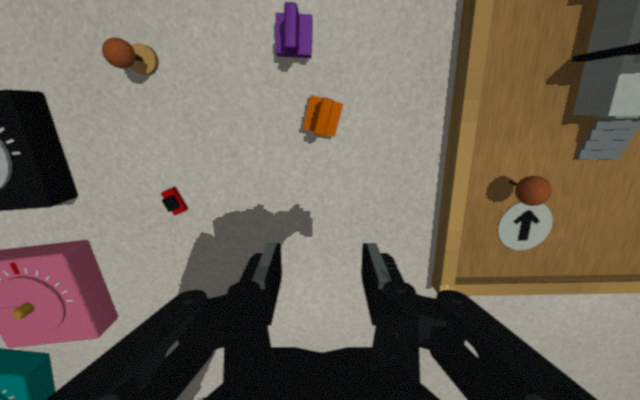

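The orange knob is at (323,116) and the purple one at (295,33). I'll take the bar's centre and direction from depth.

```bash
cat >> h.py <<'E'
def cloud(p):
    v,u=np.mgrid[0:400,0:640];K,R,t=[np.array(p[k],float) for k in("camera_matrix","R","t")]
    P=np.stack([u,v,np.ones_like(u)],-1)@np.linalg.inv(K).T*p["depth"][...,None]
    return (P-t)@R
def bar(p):
    h=cv2.cvtColor(p["color"],cv2.COLOR_RGB2HSV);m=(h[...,0]>5)&(h[...,0]<16)&(h[...,1]>200)&(h[...,2]>120)
    return m,cloud(p)
E
python3 - <<'E'
from h import *
p=ctrl.get_image("wrist");m,C=bar(p)
m[:80]=0;m[150:]=0;m[:,:290]=0;m[:,360:]=0
Z=C[...,2][m];print(m.sum(),np.percentile(Z,[5,25,50,75,95]))
for lo,hi in((50,70),(15,32)):
    Q=C[m&(C[...,2]>lo)&(C[...,2]<hi)][:,:2]
    r=cv2.minAreaRect(Q.astype(np.float32));print(lo,len(Q),r,Q.mean(0))
E
```

```text
954 [21.7105496  22.64946555 23.63845298 58.49207397 59.51083183]
50 411 ((563.535400390625, -197.2847900390625), (11.753108024597168, 35.541343688964844), 75.63938903808594) [ 563.71620667 -197.30047321]
15 538 ((563.600341796875, -196.26409912109375), (35.8281364440918, 36.18095779418945), 74.24713897705078) [ 564.22320543 -197.66079766]
```

Run:
```python
from h import *
plan([563.6,-197,100],-0.25)
```

```text
shift [ 2.436 -0.211  4.301] turn [ 0.111 -0.019  2.177]
```

```bash
python3 -m crank '[[[0.5,-0.04,0.5,0.1,0,0.5],[0.6,-0.01,0.8,0,0,0.5],[0.6,0.03,0.8,0,0,0.5],[0.5,0.06,0.8,0,0,0.5],[0.2,0,0.8,0,0,0.1],[0,0,0.2,0,0,0],[0,0,0,0,0,0],[0,0,0,0,0,0]]]'
python3 - <<'E'
from h import *
plan([563.6,-197,29],-0.25)
p=ctrl.get_image("wrist");m,C=bar(p)
mm=m&(abs(C[...,0]-563)<35)&(abs(C[...,1]+197)<35)
for lo,hi in((50,70),(15,32)):
    Q=C[mm&(C[...,2]>lo)&(C[...,2]<hi)][:,:2]
    if len(Q): print(lo,len(Q),cv2.minAreaRect(Q.astype(np.float32)),Q.mean(0))
E
```

```text
clock: 3.28
eef_pos: [556.6, -227.9, 110.8]
tool_rot: [3.134, -0.004, -0.273]
force: [0.6, -0.5, -0.4]
width: 42.5
shift [-0.062 -1.074  2.719] turn [ 0.071 -0.039 -0.219]
50 553 ((566.0633544921875, -197.26751708984375), (11.414484024047852, 32.48851013183594), 74.18379211425781) [ 569.05383949 -198.68135236]
15 1078 ((563.6897583007812, -197.1476287841797), (37.24632263183594, 37.56178665161133), 74.91895294189453) [ 564.65318696 -200.12588924]
```

```bash
python3 -m crank '[[[0,-0.55,0.2,0,0,-0.1],[-0.06,-0.5,0.3,0.07,-0.04,-0.1],[0,0,0,0,0,0],[0,0,0,0,0,0]]]'
python3 - <<'E'
from h import *
plan([563.7,-197.1,29],-0.265)
E
```

```text
clock: 3.67
eef_pos: [564.8, -194.9, 99.4]
tool_rot: [-3.141, -0.007, -0.25]
force: [-0.0, -0.8, -0.1]
width: 42.9
shift [-0.032  0.082  2.347] turn [-0.011 -0.062  0.139]
```

```bash
python3 -m crank '[[[-0.03,0.08,0.4,0,-0.06,0.13],[0,0,0.5,0,0,0],[0,0,0.5,0,0,0],[0,0,0.4,0,0,0],[0,0,0.2,0,0,0],[0,0,0,0,0,0]]]'
python3 - <<'E'
from h import *
plan([563.7,-197.1,29],-0.265)
E
```

```text
clock: 4.17
eef_pos: [564.8, -196.5, 36.5]
tool_rot: [-3.141, -0.003, -0.264]
force: [-0.6, -0.5, -0.4]
width: 42.8
shift [-0.029  0.029  0.249] turn [-0.006 -0.027  0.008]
```

```bash
python3 -m crank '[[[-0.03,0.02,0.22,0,0,0],[0,0,0,0,0,0]]]'
python3 -m crank '[[[0,0,0,0,0,0],[0,0,0,0,0,0],[0,0,0,0,0,0],[0,0,0,0,0,0],[0,0,0,0,0,0],[0,0,0,0,0,0],[0,0,0,0,0,0],[0,0,0,0,0,0]]]' 1
python3 - <<'E'
from h import *
st()
E
```

```text
clock: 4.33
eef_pos: [563.4, -197.3, 29.0]
tool_rot: [-3.141, -0.002, -0.265]
force: [0.4, 0.0, 0.3]
width: 42.9
clock: 5.0
eef_pos: [564.9, -198.0, 31.2]
tool_rot: [-3.142, -0.006, -0.265]
force: [0.6, 0.0, -0.7]
width: 11.2
{'clock': 5.0, 'eef_pos': [564.85, -198.027, 31.164], 'tool_rot': [-3.142, -0.006, -0.265], 'force': [0.612, 0.008, -0.749], 'torque': [0.063, -0.002, 0.022], 'width': 11.167, 'qpos': [0.228, 0.829, 0.101, 1.813, -0.156, 0.501, -1.404]}
```

```bash
python3 -m crank '[[[0,0,-0.4,0,0,0],[0,0,-0.8,0,0,0],[0,0,-1,0,0,0],[0,0,-1,0,0,0],[0,0,-1,0,0,0],[0,0,-0.6,0,0,0],[0,0,0,0,0,0]]]'
python3 - <<'E'
from h import *
st();plan([450,118,175],.8)
E
```

```text
clock: 5.58
eef_pos: [562.5, -197.5, 184.2]
tool_rot: [-3.141, -0.003, -0.266]
force: [0.5, -0.2, -1.1]
width: 10.9
{'clock': 5.583, 'eef_pos': [562.495, -197.5, 184.249], 'tool_rot': [-3.141, -0.003, -0.266], 'force': [0.467, -0.237, -1.14], 'torque': [-0.003, -0.035, 0.01], 'width': 10.943, 'qpos': [0.195, 0.608, 0.152, 1.729, -0.12, 0.811, -1.434]}
shift [-6.381 -9.163  0.294] turn [  0.011  -0.025 -10.177]
```

```bash
python3 -m crank '[[[-0.4,-0.5,0,0,0,0],[-0.6,-0.9,0,0,0,0],[-0.6,-0.9,0,0,0,0],[-0.6,-0.9,0,0,0,0],[-0.6,-0.9,0,0,0,0],[-0.6,-0.9,0,0,0,0],[-0.6,-0.9,0,0,0,0],[-0.6,-0.9,0,0,0,0],[-0.6,-0.9,0,0,0,0],[-0.6,-0.8,0,0,0,0],[-0.2,-0.3,0,0,0,0],[0,0,0,0,0,0]]]'
python3 -m crank '[[[0,0,0,0,0,-1],[0,0,0,0,0,-1],[0,0,0,0,0,-1],[0,0,0,0,0,-1],[0,0,0,0,0,-1],[0,0,0,0,0,-1],[0,0,0,0,0,-1],[0,0,0,0,0,-1],[0,0,0,0,0,-1],[0,0,0,0,0,-0.5],[0,0,0,0,0,0],[0,0,0,0,0,0]]]'
python3 - <<'E'
from h import *
p=ctrl.get_image("wrist");save(p,"4.png");np.save("p4.npy",p,allow_pickle=True)
for q in("shaft_top","pointer","console"):
  for r in ctrl.search_frame(q,p)[:2]: print(q,r)
st()
E
```

```text
clock: 6.58
eef_pos: [451.5, 113.5, 182.4]
tool_rot: [3.137, -0.007, -0.272]
force: [0.6, 0.6, -1.0]
width: 10.7
clock: 7.58
eef_pos: [452.2, 99.9, 180.5]
tool_rot: [3.13, 0.008, 0.759]
force: [-0.7, 0.1, -1.0]
width: 10.7
shaft_top {'extent': [177.9, 217.1, 88.5, 79.6], 'conf': 0.91}
shaft_top {'extent': [13.1, 261.3, 17.1, 58.8], 'conf': 0.79}
pointer {'extent': [304.7, 54.1, 95.8, 107.9], 'conf': 0.88}
pointer {'extent': [179.4, 216.9, 85.2, 86.0], 'conf': 0.88}
console {'extent': [185.4, 204.4, 178.9, 166.5], 'conf': 0.95}
console {'extent': [50.7, 242.8, 101.4, 161.7], 'conf': 0.95}
{'clock': 7.783, 'eef_pos': [452.085, 100.952, 180.619], 'tool_rot': [3.13, 0.007, 0.761], 'force': [0.799, 0.256, -0.809], 'torque': [0.008, -0.014, 0.025], 'width': 11.482, 'qpos': [-0.207, 0.445, -0.115, 2.074, 0.107, 0.629, -1.207]}
```

View pics/4.png

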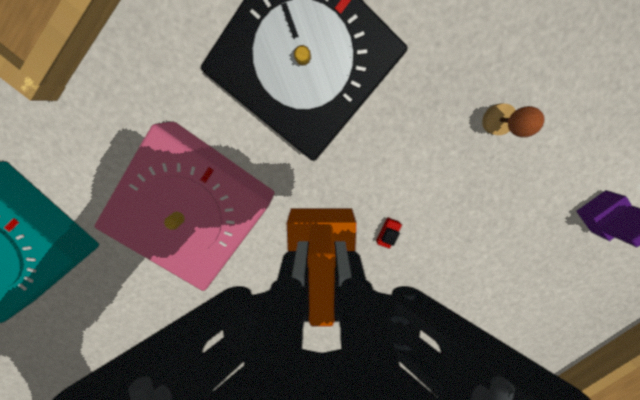

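Black console's dial centre is at (303,55), pointer tip at about (286,8) and the red mark at (345,3). The knob is held straight.

```bash
cat >> h.py <<'E'
def dial(p,c0=(520,190)):
    c,f=p["color"],cloud(p);h=cv2.cvtColor(c,cv2.COLOR_RGB2HSV).astype(int);K=p["camera_matrix"]
    v,u=np.mgrid[0:400,0:640]
    def onz(m,z): return np.array([px2w(p,a,b,z=z)[:2] for a,b in zip(u[m],v[m])])
    near=np.hypot(f[...,0]-c0[0],f[...,1]-c0[1])<75
    gold=near&(f[...,2]>61)&(f[...,2]<70)&(h[...,1]>100)
    g=onz(gold,66) if gold.sum() else np.zeros((0,2))
    disc=near&(h[...,1]<60)&(h[...,2]>120)&(abs(f[...,2]-50)<4)
    n,l,s,_=cv2.connectedComponentsWithStats(disc.astype(np.uint8));k=1+np.argmax(s[1:,4])
    D=onz(l==k,50);H=cv2.convexHull(D.astype(np.float32));e=cv2.fitEllipse(H)
    red=near&((h[...,0]<8)|(h[...,0]>172))&(h[...,1]>150)&(f[...,2]<58)
    r=onz(red,45) if red.sum() else np.zeros((1,2))
    print("gold",len(g),g.mean(0) if len(g) else None,"disc",e,"red",len(r),r.mean(0))
    return near,h,f,onz
def pointer(p,ctr,rmin=29,rmax=38):
    a=np.radians(np.arange(0,360,1));K=p["camera_matrix"];gr=cv2.cvtColor(p["color"],cv2.COLOR_RGB2GRAY).astype(np.float32)
    I=[]
    for r in np.linspace(rmin,rmax,6):
        q=np.array([w2px(p,[ctr[0]+r*np.cos(t),ctr[1]+r*np.sin(t),50]) for t in a],np.float32)
        I.append(cv2.remap(gr,q[:,:1],q[:,1:],1,borderMode=cv2.BORDER_CONSTANT,borderValue=255)[:,0])
    I=np.mean(I,0);d=np.clip(np.median(I)-30-I,0,None);k=np.argmin(I)
    w=np.arange(-9,10);dd=d[(k+w)%360];print("pointer deg",k+(dd*w).sum()/max(dd.sum(),1e-6),"dark",I[k],"med",np.median(I))
E
python3 - <<'E'
from h import *
p=np.load("p4.npy",allow_pickle=True).item()
near,h,f,onz=dial(p)
dsk=None
s=ctrl.read_state()
pointer(p,[518,186])
E
```

```text
gold 235 [526.24886728 188.27541558] disc ((526.8373413085938, 188.55307006835938), (82.35565185546875, 82.74263000488281), 59.02429962158203) red 135 [576.48711086 191.88253591]
pointer deg 53.168952953317266 dark 34.509113 med 181.09018
```

Run:
```python
from h import *
p=np.load("p4.npy",allow_pickle=True).item()
c=[526.5,188.4];pointer(p,c)
m,C=bar(p); m=cv2.cvtColor(p["color"],cv2.COLOR_RGB2HSV); m=(m[...,0]>4)&(m[...,0]<16)&(m[...,1]>180); m[:200]=0;m[330:]=0;m[:,:280]=0;m[:,370:]=0
s=ctrl.read_state();T=(C-s["eef_pos"])@Ro.from_euler("xyz",s["tool_rot"]).as_matrix()
q=T[m];print(m.sum(),np.percentile(q[:,2],[2,25,50,75,98]))
for lo,hi in((-45,-15),(0,12)):
  b=q[(q[:,2]>lo)&(q[:,2]<hi)]
  if len(b): print(lo,len(b),"tool min/max",np.percentile(b,[1,50,99],axis=0).round(1).tolist())
plan([c[0],c[1],130],.76)
```

```text
pointer deg 64.57802531500592 dark 30.344238 med 189.86661
4496 [-30.20655174 -28.88612309 -15.02305949   7.27237018  26.7288165 ]
-45 2234 tool min/max [[-18.5, -4.4, -34.5], [4.1, 1.2, -28.9], [17.6, 7.0, -15.8]]
0 1300 tool min/max [[1.0, -16.7, 0.9], [13.0, 1.3, 7.0], [17.5, 19.3, 11.8]]
shift [ 3.819 -0.418  1.655] turn [0.109 0.07  0.012]
```

```bash
python3 -m crank '[[[0.5,-0.05,0,0.1,0.07,0],[0.9,-0.1,0,0,0,0],[0.9,-0.1,0,0,0,0],[0.9,-0.1,0.3,0,0,0],[0.4,-0.05,0.6,0,0,0],[0.1,0,0.5,0,0,0],[0,0,0.2,0,0,0],[0,0,0,0,0,0],[0,0,0,0,0,0]]]'
python3 - <<'E'
from h import *
p=ctrl.get_image("side");st();plan([526,189.2,112],.76)
h=cv2.cvtColor(p["color"],cv2.COLOR_RGB2HSV);u,v=w2px(p,[526,189,70]);u,v=int(u),int(v);print(u,v)
cv2.imwrite("pics/5.png",cv2.resize(p["color"][v-50:v+50,u-65:u+65,::-1],None,fx=5,fy=5,interpolation=2))
E
```

```text
clock: 8.53
eef_pos: [526.7, 190.2, 130.5]
tool_rot: [3.14, -0.0, 0.756]
force: [-0.9, -0.4, -1.0]
width: 11.3
{'clock': 8.583, 'eef_pos': [526.576, 189.999, 130.7], 'tool_rot': [3.14, -0.0, 0.756], 'force': [-0.34, 0.263, -0.203], 'torque': [-0.017, 0.001, 0.032], 'width': 11.26, 'qpos': [-0.328, 0.634, -0.106, 1.867, 0.106, 0.645, -1.313]}
shift [-0.032  0.005  0.623] turn [ 0.016 -0.003 -0.036]
323 172
```

```bash
python3 -m crank '[[[-0.03,0,0.35,0,0,0],[0,0,0.3,0,0,0],[0,0,0.1,0,0,0],[0,0,0,0,0,0]]]'
python3 - <<'E'
from h import *
p=ctrl.get_image("wrist");save(p,"5.png");st();plan([526,189.2,100],.76)
dial(p)
E
```

```text
clock: 8.92
eef_pos: [526.4, 187.7, 108.5]
tool_rot: [3.138, -0.003, 0.754]
force: [-0.1, -0.5, -0.4]
width: 11.0
{'clock': 8.967, 'eef_pos': [526.394, 187.621, 108.717], 'tool_rot': [3.138, -0.003, 0.754], 'force': [-0.332, 0.008, 0.14], 'torque': [0.039, 0.045, -0.033], 'width': 10.934, 'qpos': [-0.33, 0.665, -0.098, 1.887, 0.114, 0.591, -1.319]}
shift [ 0.026 -0.048  0.29 ] turn [ 0.035 -0.024 -0.061]
gold 0 None disc ((544.669189453125, 184.4423065185547), (44.527198791503906, 77.11940002441406), 163.5633544921875) red 260 [575.63098576 193.98996599]
```

View pics/5.png

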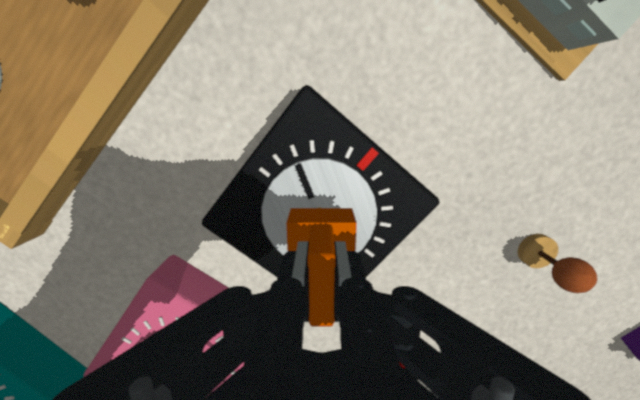

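The knob is over the dial's centre, with the pointer at (305,180) and the noon mark at (368,158). I'll lower it in small steps and watch the force.

```bash
python3 -m crank '[[[0.02,-0.05,0.1,0.03,-0.02,0],[0,0,0.1,0,0,0],[0,0,0.1,0,0,0],[0,0,0,0,0,0]]]'; python3 -m crank '[[[0,0,0.08,0,0,0],[0,0,0.08,0,0,0],[0,0,0,0,0,0]]]'
python3 - <<'E'
from h import *
plan([526,189.2,82],.76)
E
```

```text
clock: 9.3
eef_pos: [526.4, 189.3, 99.5]
tool_rot: [3.141, -0.002, 0.753]
force: [0.5, 0.3, 0.2]
width: 11.1
clock: 9.55
eef_pos: [526.5, 189.4, 94.3]
tool_rot: [3.141, -0.002, 0.753]
force: [0.8, -0.2, -1.3]
width: 11.2
shift [-0.017 -0.008  0.41 ] turn [ 0.007 -0.018 -0.065]
```

```bash
python3 -m crank '[[[0,0,0.08,0,0,0],[0,0,0.08,0,0,0],[0,0,0,0,0,0]]]'; python3 -m crank '[[[0,0,0.08,0,0,0],[0,0,0.05,0,0,0],[0,0,0,0,0,0]]]'
```

```text
clock: 9.8
eef_pos: [526.9, 189.7, 89.2]
tool_rot: [3.141, -0.003, 0.753]
force: [0.2, 0.2, -0.7]
width: 11.3
clock: 10.05
eef_pos: [526.9, 189.7, 84.8]
tool_rot: [3.141, -0.003, 0.753]
force: [0.1, 0.3, 0.0]
width: 11.3
```

```bash
python3 -m crank '[[[0,0,0.05,0,0,0],[0,0,0,0,0,0]]]'
```

```text
clock: 10.22
eef_pos: [527.0, 189.7, 83.1]
tool_rot: [3.141, -0.003, 0.753]
force: [0.5, 0.8, -1.0]
width: 10.6
```

```bash
for i in 1; do python3 -m crank '[[[0,0,0.05,0,0,0],[0,0,0,0,0,0]]]'; python3 -m crank '[[[0,0,0.04,0,0,0],[0,0,0,0,0,0]]]';python3 -m crank '[[[0,0,0.03,0,0,0]]]'; done
```

```text
clock: 10.38
eef_pos: [527.0, 189.7, 81.5]
tool_rot: [3.141, -0.003, 0.753]
force: [0.2, -0.1, -0.8]
width: 10.9
clock: 10.55
eef_pos: [527.0, 189.7, 80.2]
tool_rot: [3.141, -0.003, 0.753]
force: [-0.2, 0.1, -1.8]
width: 11.0
clock: 10.63
eef_pos: [527.1, 189.7, 79.4]
tool_rot: [3.14, -0.003, 0.753]
force: [0.1, -0.4, -0.2]
width: 11.4
```

```bash
python3 -m crank '[[[0,0,0.03,0,0,0]]]'; python3 -m crank '[[[0,0,0.03,0,0,0]]]'; python3 -m crank '[[[0,0,0,0,0,0]]]'
```

```text
clock: 10.72
eef_pos: [527.2, 189.7, 78.7]
tool_rot: [3.14, -0.003, 0.753]
force: [-1.6, -0.9, 6.3]
width: 10.9
clock: 10.8
eef_pos: [527.2, 189.8, 78.4]
tool_rot: [3.14, -0.003, 0.753]
force: [-1.1, -1.0, 9.8]
width: 10.8
clock: 10.88
eef_pos: [527.2, 189.7, 78.9]
tool_rot: [3.14, -0.003, 0.753]
force: [-0.9, -0.5, 5.0]
width: 11.0
```

```bash
python3 -m crank '[[[0,0,0.02,0,0,0],[0,0,0.02,0,0,0]]]'; python3 -m crank '[[[0,0,0.02,0,0,0],[0,0,0.02,0,0,0]]]'
python3 - <<'E'
from h import *
p=ctrl.get_image("wrist");np.save("p6.npy",p,allow_pickle=True);st();pointer(p,[526.5,188.4])
E
```

```text
clock: 11.05
eef_pos: [527.1, 189.7, 78.7]
tool_rot: [3.14, -0.004, 0.753]
force: [-1.7, -0.4, 5.5]
width: 10.6
clock: 11.22
eef_pos: [527.2, 189.7, 78.6]
tool_rot: [3.14, -0.004, 0.753]
force: [-2.0, -0.8, 8.5]
width: 11.1
{'clock': 11.267, 'eef_pos': [527.172, 189.74, 78.582], 'tool_rot': [3.14, -0.004, 0.753], 'force': [-1.835, -0.754, 7.105], 'torque': [-0.168, 0.403, 0.052], 'width': 10.982, 'qpos': [-0.337, 0.714, -0.091, 1.9, 0.12, 0.529, -1.327]}
pointer deg 265.17496200920306 dark 19.64274 med 109.244705
```

```bash
sed -i 's/k=np.argmin(I)$/I[91:350]=255;k=np.argmin(I)/' h.py
python3 -m crank '[[[0,0,0.03,0,0,0.3],[0,0,0.025,0,0,0.3],[0,0,0.025,0,0,0.3]]]'
python3 - <<'E'
from h import *
p=np.load("p6.npy",allow_pickle=True).item();pointer(p,[526.5,188.4])
p=ctrl.get_image("wrist");st();pointer(p,[526.5,188.4])
E
```

```text
clock: 11.52
eef_pos: [527.2, 189.7, 78.4]
tool_rot: [3.14, -0.005, 0.656]
force: [-1.6, -1.6, 9.8]
width: 11.1
pointer deg 64.24658282821963 dark 30.413574 med 255.0
{'clock': 11.567, 'eef_pos': [527.167, 189.653, 78.391], 'tool_rot': [3.14, -0.005, 0.654], 'force': [-2.82, -0.039, 9.94], 'torque': [-0.14, 0.548, 0.005], 'width': 10.886, 'qpos': [-0.354, 0.714, -0.065, 1.901, 0.086, 0.525, -1.394]}
pointer deg 58.76646036216067 dark 29.709473 med 255.0
```

```bash
python3 -m crank '[[[0,0,0.025,0,0,0.4],[0,0,0.025,0,0,0.4],[0,0,0.025,0,0,0.4]]]'
python3 -m crank '[[[0,0,0.025,0,0,0.4],[0,0,0.025,0,0,0.4],[0,0,0.025,0,0,0.4]]]'
python3 - <<'E'
from h import *
p=ctrl.get_image("wrist");st();pointer(p,[526.5,188.4])
E
```

```text
clock: 11.82
eef_pos: [527.2, 189.5, 78.4]
tool_rot: [3.14, -0.005, 0.524]
force: [-1.3, -0.3, 8.6]
width: 10.7
clock: 12.07
eef_pos: [527.1, 189.4, 78.4]
tool_rot: [3.141, -0.006, 0.392]
force: [-2.3, -1.5, 8.6]
width: 11.2
{'clock': 12.117, 'eef_pos': [527.123, 189.414, 78.433], 'tool_rot': [3.14, -0.006, 0.39], 'force': [-1.524, -1.221, 7.867], 'torque': [-0.169, 0.565, 0.022], 'width': 11.414, 'qpos': [-0.4, 0.713, 0.006, 1.904, -0.005, 0.519, -1.572]}
pointer deg 44.11168916458689 dark 28.604818 med 255.0
```

```bash
python3 -m crank '[[[0,0,0.028,0,0,0.4],[0,0,0.028,0,0,0.4],[0,0,0.028,0,0,0.4]]]'
python3 -m crank '[[[0,0,0.026,0,0,0.4],[0,0,0.026,0,0,0.4],[0,0,0.026,0,0,0.4]]]'
python3 -m crank '[[[0,0,0.026,0,0,0.4],[0,0,0.026,0,0,0.4],[0,0,0.026,0,0,0.4]]]'
python3 - <<'E'
from h import *
p=ctrl.get_image("wrist");st();pointer(p,[526.5,188.4]);np.save("p7.npy",p,allow_pickle=True)
r=dial(p)
E
```

```text
clock: 12.37
eef_pos: [527.1, 189.3, 78.3]
tool_rot: [3.141, -0.007, 0.259]
force: [-2.2, -1.1, 10.0]
width: 11.2
clock: 12.62
eef_pos: [527.1, 189.2, 78.4]
tool_rot: [-3.141, -0.007, 0.128]
force: [-2.0, -1.0, 7.8]
width: 11.1
clock: 12.87
eef_pos: [527.0, 189.1, 78.4]
tool_rot: [-3.14, -0.007, -0.004]
force: [-2.0, -0.3, 8.7]
width: 10.9
{'clock': 12.917, 'eef_pos': [526.976, 189.095, 78.376], 'tool_rot': [-3.14, -0.007, -0.006], 'force': [-2.237, -0.282, 8.945], 'torque': [-0.116, 0.613, -0.068], 'width': 11.13, 'qpos': [-0.466, 0.717, 0.11, 1.908, -0.145, 0.517, -1.835]}
pointer deg 21.67700658877307 dark 25.16569 med 255.0
gold 400 [545.04519351 188.4841587 ] disc ((543.262939453125, 173.69406127929688), (36.461341857910156, 73.2732162475586), 131.18585205078125) red 359 [578.09387842 193.56380692]
```

```bash
python3 -m crank '[[[0,0,0.027,0,0,0.4],[0,0,0.027,0,0,0.4],[0,0,0.027,0,0,0.4]]]'
python3 -m crank '[[[0,0,0.027,0,0,0.4],[0,0,0.027,0,0,0.4],[0,0,0.025,0,0,0.3]]]'
python3 - <<'E'
from h import *
p=ctrl.get_image("wrist");st();pointer(p,[526.5,188.4]);save(p,"8.png")
E
```

```text
clock: 13.17
eef_pos: [526.9, 189.0, 78.4]
tool_rot: [-3.138, -0.007, -0.136]
force: [-1.8, -1.0, 9.6]
width: 11.2
clock: 13.42
eef_pos: [526.8, 188.9, 78.4]
tool_rot: [-3.137, -0.007, -0.258]
force: [-1.9, -0.3, 8.7]
width: 10.9
{'clock': 13.467, 'eef_pos': [526.828, 188.889, 78.407], 'tool_rot': [-3.137, -0.007, -0.259], 'force': [-2.146, -1.245, 9.725], 'torque': [-0.206, 0.549, -0.059], 'width': 11.024, 'qpos': [-0.508, 0.721, 0.176, 1.911, -0.234, 0.521, -2.002]}
pointer deg 7.22574662874748 dark 22.705893 med 255.0
```

View pics/8.png

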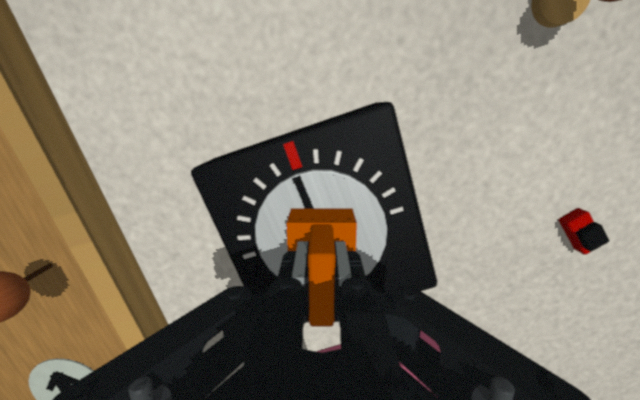

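The pointer (298,180) is almost at the red mark (293,155), about 2.7° short.

```bash
python3 -m crank '[[[0,0,0.025,0,0,0.25],[0,0,0.025,0,0,0.2],[0,0,0.02,0,0,0],[0,0,0.01,0,0,0],[0,0,0,0,0,0],[0,0,-0.01,0,0,0],[0,0,-0.01,0,0,0],[0,0,0,0,0,0]]]'
python3 - <<'E'
from h import *
p=ctrl.get_image("wrist");st();pointer(p,[526.5,188.4])
E
```

```text
clock: 14.13
eef_pos: [526.7, 188.9, 79.5]
tool_rot: [-3.135, -0.007, -0.308]
force: [-0.7, -0.3, -0.4]
width: 11.3
{'clock': 14.183, 'eef_pos': [526.683, 188.862, 79.456], 'tool_rot': [-3.135, -0.007, -0.308], 'force': [0.032, 0.367, 1.174], 'torque': [-0.007, 0.044, 0.02], 'width': 11.218, 'qpos': [-0.516, 0.72, 0.189, 1.911, -0.251, 0.523, -2.035]}
pointer deg 4.805408185853067 dark 23.322916 med 255.0
```

```bash
python3 -m crank '[[[0,0,0,0,0,0],[0,0,0,0,0,0],[0,0,0,0,0,0],[0,0,0,0,0,0],[0,0,0,0,0,0],[0,0,0,0,0,0]]]' 0
python3 -m crank '[[[0,0,-0.2,0,0,0],[0,0,-0.4,0,0,0],[0,0,-0.6,0,0,0],[0,0,-1,0,0,0],[0,0,-1,0,0,0],[-0.7,0,-0.8,0,0,0],[-1,0,0,0,0,0],[-1,0,0,0,0,0],[-0.8,0,0,0,0,0],[0,0,0,0,0,0],[0,0,0,0,0,0]]]'
python3 - <<'E'
from h import *
p=ctrl.get_image("wrist");st();pointer(p,[526.5,188.4]);save(p,"9.png")
m,C=bar(p);mm=m&(np.hypot(C[...,0]-526,C[...,1]-188)<40)
for lo,hi in((95,125),(65,80)):
    Q=C[mm&(C[...,2]>lo)&(C[...,2]<hi)]
    if len(Q): print(lo,len(Q),cv2.minAreaRect(Q[:,:2].astype(np.float32)),np.median(Q[:,2]))
E
```

```text
clock: 14.68
eef_pos: [526.7, 189.0, 78.7]
tool_rot: [-3.136, -0.007, -0.308]
force: [-0.2, -0.4, -0.4]
width: 42.4
clock: 15.6
eef_pos: [423.7, 220.6, 208.0]
tool_rot: [-3.131, -0.01, -0.312]
force: [0.5, 0.0, -0.2]
width: 42.6
{'clock': 15.65, 'eef_pos': [423.507, 220.554, 207.859], 'tool_rot': [-3.132, -0.009, -0.312], 'force': [-0.637, 0.457, -0.403], 'torque': [0.009, 0.077, -0.039], 'width': 42.484, 'qpos': [-0.739, 0.425, 0.277, 2.029, -0.177, 0.697, -2.233]}
pointer deg 4.928821269327385 dark 41.831707 med 255.0
95 772 ((525.9229125976562, 189.0128936767578), (11.375883102416992, 36.06645584106445), 72.53917694091797) 108.50399961996851
65 1031 ((526.1514282226562, 189.18453979492188), (35.82264709472656, 37.78755187988281), 72.23229217529297) 72.6835926383604
```

View pics/9.png

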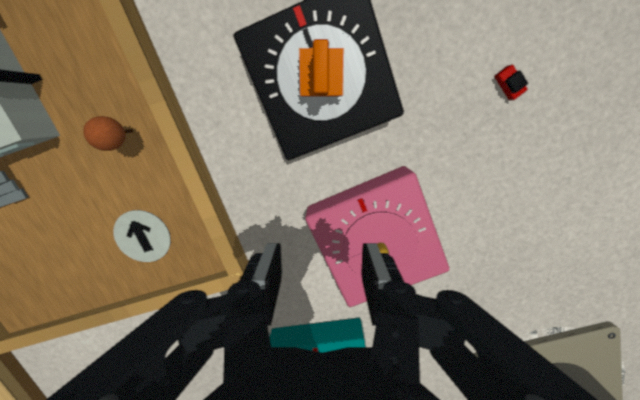

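The knob (321,68) sits on the dial: top of the bar at 108.5 mm, against 110 when fully fitted. It is centred, the pointer (306,35) is at the red mark (300,17), and the robot is clear. Handing in.

```bash
python3 -c "
from h import *
print(ctrl.finish_job())"
```

```text
the job is handed in; nothing more can be done
None
```

I put the orange knob back on the black controller's shaft, fully down. Pressing at about 8–10 N, I turned the dial clockwise four clicks to the red noon mark. Then I released the knob, backed the arm away and handed the job in at about 15.7 s; the hand-in reports no verdict.

- **Knob seating:** the top of the bar measured 108.5 mm above the table, against 110 mm nominal when fully fitted. It was centred within about 1 mm, and its sides looked straight.
- **Dial:** the pointer was at 4.9° in world angle. Noon should be at about 4.4°, which is the starting pointer angle less four clicks of 15°. That 0.5° (under 0.01 rad) difference is well inside the 0.08 rad limit. The red mark measured directly gave 4.0° and 5.8° from two views, so those readings spread by about 2°.
- **Force:** the highest reading at the end of a move was 10.0 N. The force between those readings was not recorded.
- **House, tree, car and mouse:** the arm was never brought near them. I did not measure their positions again at the end; only the car showed in the last picture.

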